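# Send back the empty bin and call for a refill

## Robot

A 6-joint arm with a two-finger parallel gripper is mounted at the origin on the work surface. World frame = base frame: x ahead of the robot, y to its left, z up, the work surface at z = 0. Lengths are in m, angles in rad, forces in N, time in s.
With the tool pointing down it reaches from about 0.35 to 0.775 m from the base axis. Payload 7.3 kg.
Tool frame: the origin (TCP) lies at the centre of the arm's flange, where the gripper is bolted on; the fingertips stand 178 mm ahead of it and the grasp point (between the pads) lies 159 mm ahead of it; z points along the fingers, y is the line along which they close (so a half turn about z gives the same grasp; the last joint's range is limited). The gripper opens to 92 mm and grips with 3 to 60 N. Pads are 19 mm wide; open, the fingers measure 130 mm over their backs; the gripper's body (75 mm by 190 mm) begins 47 mm behind the grasp point.
Start: joints at [-1.254, 0.342, 1.524, -0, 1.275, -0.146], TCP at [0.234, -0.47, 0.405] pointing down, gripper open.
Joint ranges: [-2.53, 2.53], [-0.77, 2.02], [0.04, 2.7], [-1, 4.14], [0.28, 2.66], [-3.11, 3.11]. Speed limits (rad/s): [2.57, 2.57, 3.14, 3.14, 3.14, 3.14].

## Interface

Orientations are given as [roll, pitch, yaw] about the fixed x, y, z axes, in that order (R = Rz(yaw) Ry(pitch) Rx(roll)).
In Python, from cell import telemetry, vision, ticket gives the robot as it stands.
- The arm moves only by the shell command python3 -m crank 'ROWS' [FORCE]. ROWS is JSON, a list of rows, each a list of 5 numbers: the gripper command: -1 is shut, 1 is fully open, values between are in proportion, then the shift along the tool's x, y, z in mm, then the turn about the tool's z in rad. In form: [[fingers, dx, dy, dz, roll], ...]. A call has 1 to 12 rows; each row is the pose to reach, as a shift and turn from the pose commanded when the call began, along the tool's axes at that moment; what a row does not reach only later rows make up. A row lasts 1/12 s, in which the tool goes at most 41.7 mm and 7.16 degrees, less where a joint would pass 70% of its speed; a pose out of reach is approached as far as the arm can. A call with a gripper value outside its range is refused whole. The fingers move at their own pace and stop on an object; FORCE is the grip in N (left out, the last holds). Time passes only in rows, so rows that repeat a pose let the fingers close. It gives the time, the measured TCP pose, the force, the opening and the grip force at its end, in the units of the state.
- telemetry.observe(): the state, without advancing time (a new reading comes with each control period).
- vision.read_camera(name): name is "scene" or "top"; returns (picture, depth): 400x640x3 uint8, red, green, blue; 400x640 float32, m along the optical axis (not along the pixel's ray), 0 where there is no reading.
- vision.get_calibration(name): a dict with "camera_matrix" (3x3 intrinsics, pixels), "dist" ([k1, k2, p1, p2, k3] as OpenCV has them; the pictures are not rectified), "rvec" (rotation vector, rad) and "tvec" (3), from world to camera coordinates, as OpenCV has them. Camera axes: x right, y down, z forward; pixel columns grow to the right and rows downward; lengths in m; the calibration is good to about 2 mm. A picture is of the moment at which its call begins. get_calibration takes no time and is no camera call.
- ticket.hand_in(): hands the job in; it is judged then, once.
The state is a dict: "time": time; "qpos": joint angles; "qvel": joint speeds; "joint_efforts": joint torques, N m; "tool_pos": TCP position; "tool_rot": TCP orientation; "contact_force": force on the tool from outside, world axes, zero at the start; "torque": the same for the moment, N m; "opening": finger opening in m; "grip_force": force on a finger pad.
Only numpy, scipy, OpenCV 4.12 (cv2) and the standard library are available. Lean on these libraries where they do the work, as an engineer would, in place of code of your own. Each camera call takes 0.05 s, during which the arm holds its last target. There are 200 camera calls.

## Task

One of the four blue bins on the rack is empty. With the fingertips, gently push it back along its lane until it rests against the yellow stop, then gently press the orange call button at the front of that same lane and let it come back up. Do not lift any bin, and leave the other bins, their buttons and everything else on the bench alone.

Things in the scene. Friction and masses are not known exactly. Their poses are not given: they have to be found in the camera images.
- bin_empty: the one blue bin with nothing in it: open-topped plastic box, 110 (its x, along the lane) x 80 (y) x 60 mm high, walls 4 mm, about 0.1 kg, loose. Origin: centre of its underside; +x points along its lane to the end stop. It slides on the lane with a steady push of about 0.4 to 1.5 N (a few newtons for an instant as it starts to move), between two guides with 2 mm play each side
- push_face (a point): middle of the outer near face (-x side, towards the robot) of the empty bin, 35 mm above its underside; the place to push
- lane_empty: fixed grey strip in which the empty bin stands, top 10 mm above this origin, with guides up to 28 mm and a yellow end stop (42 mm high, near face at x = +130 mm). +x runs along the lane away from the robot. The bin's origin starts at x -5 to -25 mm; against the stop it is at +75 mm. Button axis at x = -148 mm, y = 0. Four like lanes lie parallel, 115 mm apart; any bin may be in any lane
- call_empty_top (a point): centre of the top of the orange call button at the robot's end of the empty bin's lane (moves with it): round cap 28 mm across, its top 24 mm above the lane's top, goes straight down 8 mm against a spring (4 N fully down; counts as pressed from 4 mm), then springs back. At least 40 mm is free between its housing and the bin
- call_empty (a joint): travel of that button, 0 m up, 0.008 m fully down
- bin_caps: another blue bin of the same size, filled to just below the rim with small white plastic end caps, 0.6 kg, to be left alone; origin at the centre of its underside
- call_caps (a joint): travel of the call button of the lane of the bin of small white plastic end caps, to be left alone; 0 m up, 0.008 m fully down
- bin_bushes: another blue bin of the same size, filled to just below the rim with brass bushes, 0.6 kg, to be left alone; origin at the centre of its underside
- call_bushes (a joint): travel of the call button of the lane of the bin of brass bushes, to be left alone; 0 m up, 0.008 m fully down
- bin_offcuts: another blue bin of the same size, filled to just below the rim with short aluminium profile pieces, 0.6 kg, to be left alone; origin at the centre of its underside
- call_offcuts (a joint): travel of the call button of the lane of the bin of short aluminium profile pieces, to be left alone; 0 m up, 0.008 m fully down
- hammer: hammer with its wooden handle, 260 mm long, lying at the left of the board, 26 mm high; origin at the underside near its middle; to be left alone
- glue: white bottle with a red cap, 60 mm across, 160 mm high, at the far left; origin at the centre of its underside; to be left alone
- bench_brush: bench brush lying at the right of the board, 20 mm high; origin at the underside near its middle; to be left alone
- tin: pale round can with a light lid, 80 mm across, 90 mm high, at the far right; origin at the centre of its underside; to be left alone
Not all that is in view belongs to the job. What is shaped like the bin_empty but pink or turquoise is not meant.

How it is judged:
On the way, in this order (a step that is already met when the one before it is completed fails the run):
1. the empty bin is pushed home against the end stop of its lane (x of bin_empty in the frame of lane_empty above 0.067 m and z of bin_empty in the frame of lane_empty below 0.016 m and angle between bin_empty's own z axis and vertical below 0.08 rad and angle between the x axis of bin_empty and the x axis of lane_empty, either way round below 0.12 rad), for 0.2 s.
2. the call button of the empty bin's lane is pressed at least halfway by the fingers (all of step 1 and value of joint call_empty above 0.004 m and contact force between the fingers and call_empty above 0.3 N), for 0.05 s.
At the end, for the whole second after the job is handed in: The empty bin stands flat in its own lane within 8 mm of the end stop and at rest, its call button is up again (within 1.5 mm), the other bins are within 8 mm and the other bench things within 20 mm of where they were, and the other buttons are up (all of step 1 and value of joint each of call_empty, call_caps, call_bushes, call_offcuts below 0.0015 m and linear speed of bin_empty below 0.02 m/s and distance of each of bin_caps, bin_bushes, bin_offcuts from where it was at the start of the episode below 0.008 m and distance of each of hammer, glue, bench_brush, tin from where it was at the start of the episode below 0.02 m); the robot touches nothing.
It fails at once if the empty bin was lifted or tipped (z of bin_empty in the frame of lane_empty above 0.022 m or angle between bin_empty's own z axis and vertical above 0.2 rad).
It fails at once if the call button was pressed while the bin was not home (value of joint call_empty above 0.004 m and not (x of bin_empty in the frame of lane_empty above 0.067 m)).
It fails at once if another call button was pressed, or another bin moved over 8 mm (value of joint any of call_caps, call_bushes, call_offcuts above 0.003 m or distance of any of bin_caps, bin_bushes, bin_offcuts from where it was at the start of the episode above 0.008 m).
It fails at once if another bench thing was moved over 20 mm (distance of any of hammer, glue, bench_brush, tin from where it was at the start of the episode above 0.02 m).
It fails at once if not gentle: the button pressed with over 30 N, the bin pushed with over 35 N or shoved faster than 0.6 m/s (contact force between the arm and call_empty above 30 N or contact force between the arm and bin_empty above 35 N or linear speed of bin_empty above 0.6 m/s).
It also fails if it takes over 48 s, if anything falls off the work surface, if the arm or the gripper's body presses on something with over 40 N, if the wrist force passes 120 N, or if a joint passes its speed limit or range.

## Working session

There is one attempt and no reset: what is moved stays moved. The work goes in short steps, Python scripts to look and compute and a shell command to move; the robot and the scene stay as the last step left them, time stands still between calls to the robot, and variables do not carry over. Pictures are saved under pics/ and viewed, at most 10 in all, crops included, and the job is handed in when it is done.

```bash
mkdir -p pics; cat > h.py <<'E'
import numpy as np, cv2
from cell import telemetry, vision, ticket
def snap(n):
    p,d=vision.read_camera(n); return p,d
def world(n,uv,depth):
    c=vision.get_calibration(n);K=np.array(c["camera_matrix"],float);D=np.array(c["dist"],float)
    R=cv2.Rodrigues(np.array(c["rvec"],float))[0];t=np.array(c["tvec"],float).ravel()
    uv=np.array(uv,float).reshape(-1,1,2)
    n_=cv2.undistortPoints(uv,K,D).reshape(-1,2)
    r=np.c_[n_,np.ones(len(n_))]*np.asarray(depth,float).reshape(-1,1)
    return (r-t)@R
def onplane(n,uv,z):
    a=world(n,uv,np.zeros(len(uv)));b=world(n,uv,np.ones(len(uv)))
    s=(z-a[:,2])/(b[:,2]-a[:,2]); return a+s[:,None]*(b-a)
E
python3 - <<'E'
from h import *
print(telemetry.observe())
for n in("scene","top"):
    p,d=snap(n); np.savez(f"/tmp/{n}.npz",p=p,d=d); cv2.imwrite(f"pics/{n}0.png",p[:,:,::-1])
    print(n,(d>0).mean())
E
```

```text
{'time': 0.0, 'qpos': array([-1.25399290e+00,  3.42706534e-01,  1.52503554e+00,  5.76467245e-05,
        1.27541271e+00, -1.46028555e-01]), 'qvel': array([ 0.00205258, -0.00053372, -0.00050799,  0.00107717,  0.00058188,
        0.00162526]), 'joint_efforts': array([ 1.97278525e-03, -4.31242919e+01, -2.44212663e+01,  7.19079142e-02,
        5.60267537e-02, -1.26455443e-04]), 'tool_pos': array([ 0.23437205, -0.46962011,  0.4040467 ]), 'tool_rot': array([-3.14005517e+00, -2.81842247e-04,  4.62814942e-01]), 'contact_force': array([ 0.56558192,  0.03452121, -0.03936843]), 'torque': array([-0.01980817,  0.02671599, -0.0448591 ]), 'grip_force': 0.0, 'opening': 0.09175856851553404}
scene 0.99602734375
top 0.99609765625
```

View pics/top0.png

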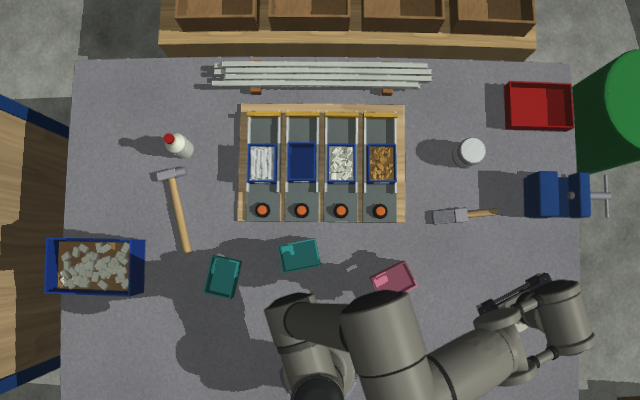

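View pics/scene0.png

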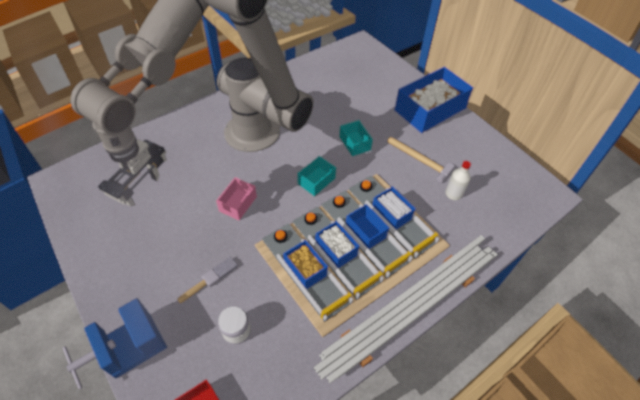

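Candidates in the top picture:
- Blue bins: aluminium pieces (262,162), an empty-looking one (301,162), white caps (341,163), bushes (381,163).
- Not meant: turquoise boxes (224,277) and (300,253), a pink box (393,280), a big blue crate (95,266) and a blue vise (557,195).

I choose (301,162), with its button at (302,211), and check it in a crop while measuring.

```bash
python3 - <<'E'
from h import *
Z={n:np.load(f"/tmp/{n}.npz") for n in("top","scene")}
p=Z["top"]["p"]; c=cv2.resize(p[95:230,230:415,::-1],None,fx=4,fy=4,interpolation=cv2.INTER_CUBIC); cv2.imwrite("pics/crop.png",c)
for n in Z:
    p,d=Z[n]["p"],Z[n]["d"]; hsv=cv2.cvtColor(p,cv2.COLOR_RGB2HSV)
    v,u=np.mgrid[:400,:640]; W=world(n,np.c_[u.ravel(),v.ravel()],d.ravel()).reshape(400,640,3)
    np.save(f"/tmp/W{n}.npy",W)
    for name,lo,hi,a in(("orange",(3,150,120),(16,255,255),20),("yellow",(20,150,120),(32,255,255),20),("blue",(108,120,40),(125,255,255),60)):
        m=cv2.inRange(hsv,lo,hi); k,l,s,ce=cv2.connectedComponentsWithStats(m)
        for i in range(1,k):
            if s[i,4]<a: continue
            P=W[l==i]
            print(n,name,ce[i].round(1),s[i,4],"med",np.median(P,0).round(4),"lo",np.percentile(P,3,axis=0).round(3),"hi",np.percentile(P,97,axis=0).round(3))
    o=cv2.inRange(hsv,(3,150,120),(16,255,255)); 
E
```

```text
top orange [261.7 209.3] 67 med [0.4724 0.1687 0.0469] lo [0.461 0.158 0.039] hi [0.482 0.18  0.052]
top orange [301.1 209.8] 66 med [0.4709 0.0548 0.0467] lo [0.459 0.043 0.041] hi [0.482 0.066 0.052]
top orange [340.8 210.1] 65 med [ 0.4714 -0.0611  0.0472] lo [ 0.46  -0.073  0.041] hi [ 0.483 -0.049  0.053]
top orange [380.2 210.6] 61 med [ 0.4696 -0.1744  0.0469] lo [ 0.461 -0.186  0.042] hi [ 0.481 -0.163  0.053]
top yellow [263.5 113.5] 136 med [0.7549 0.1673 0.0543] lo [0.749 0.122 0.048] hi [0.76  0.215 0.06 ]
top yellow [302.3 113.5] 132 med [0.7549 0.0548 0.0545] lo [0.749 0.008 0.049] hi [0.76  0.099 0.06 ]
top yellow [341.6 113.9] 127 med [ 0.7546 -0.0601  0.0542] lo [ 0.748 -0.108  0.011] hi [ 0.772 -0.016  0.061]
top yellow [380.  114.5] 132 med [ 0.7536 -0.1749  0.0548] lo [ 0.748 -0.22   0.05 ] hi [ 0.759 -0.13   0.061]
top blue [ 13.4 107.4] 395 med [ 0.8514  1.1185 -0.1673] lo [ 0.828  1.113 -0.257] hi [ 0.875  1.125 -0.089]
top blue [263.  163.4] 318 med [0.6011 0.1547 0.0788] lo [0.55  0.13  0.033] hi [0.659 0.208 0.088]
top blue [301.3 161.5] 1126 med [0.6149 0.0
[... 2963 characters left out ...]
] lo [ 0.832  1.113 -0.283] hi [0.876 1.153 0.078]
scene blue [393.7 209.9] 485 med [0.6227 0.1457 0.0675] lo [0.552 0.128 0.033] hi [0.66  0.209 0.083]
scene blue [367.2 225.8] 1083 med [0.6064 0.0649 0.0504] lo [0.557 0.015 0.022] hi [0.665 0.094 0.083]
scene blue [337.5 247.4] 508 med [ 0.6325 -0.0782  0.0685] lo [ 0.553 -0.101  0.03 ] hi [ 0.662 -0.022  0.084]
scene blue [306.5 266.9] 508 med [ 0.6393 -0.1858  0.0707] lo [ 0.554 -0.217  0.029] hi [ 0.663 -0.138  0.084]
scene blue [502.6 274.4] 196 med [ 0.9089  0.7162 -0.585 ] lo [ 0.882  0.709 -0.739] hi [ 0.92   0.733 -0.389]
scene blue [124.1 340.1] 2287 med [ 0.5367 -0.7082  0.1114] lo [ 0.469 -0.769  0.026] hi [ 0.585 -0.629  0.118]
```

View pics/crop.png

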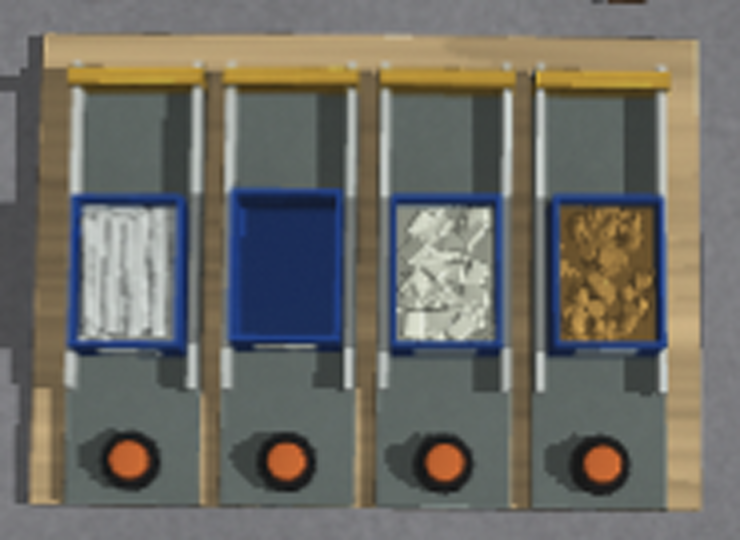

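The crop confirms the choice: the second bin from the left (crop 286,268) is empty, and its button at crop (286,461) is in the same lane. The lane runs along world x with yaw about 0. Button top is near (0.472, 0.053, 0.049), the bin's near face at x ≈ 0.553, and the rim at z ≈ 0.086. I go to above (0.525, 0.053) with the fingers shut and yaw 0.

```bash
python3 -m crank '[[-1,41,-28,0,0.04],[-1,82,-56,0,0.08],[-1,123,-84,0,0.12],[-1,164,-112,0,0.16],[-1,205,-140,0,0.2],[-1,246,-168,0,0.24],[-1,287,-196,0,0.28],[-1,328,-224,0,0.32],[-1,369,-252,0,0.36],[-1,410,-280,0,0.4],[-1,451,-308,0,0.43],[-1,492,-337,0,0.463]]' 10
python3 -m crank '[[-1,0,0,0,0],[-1,0,0,0,0]]'
```

```text
time: 1.1
tool_pos: [0.4782, -0.0308, 0.4046]
tool_rot: [3.141, 0.0, -0.002]
contact_force: [1.3, -0.4, 0.2]
opening: 0.0165
grip_force: 0.0
time: 1.27
tool_pos: [0.4782, -0.031, 0.4042]
tool_rot: [-3.142, 0.001, 0.005]
contact_force: [-0.1, -0.4, -0.4]
opening: 0.0034
grip_force: 0.0
```

```bash
python3 -m crank '[[-1,15,-28,0,0],[-1,31,-56,0,0],[-1,47,-84,0,0],[-1,47,-84,0,0],[-1,47,-84,25,0],[-1,47,-84,50,0],[-1,47,-84,75,0],[-1,47,-84,100,0],[-1,47,-84,115,0],[-1,47,-84,125,0],[-1,47,-84,125,0],[-1,47,-84,125,0]]'
python3 - <<'E'
from h import *
p,d=snap("scene"); np.savez("/tmp/s1.npz",p=p,d=d)
cv2.imwrite("pics/s1.png",cv2.resize(p[100:300,220:460,::-1],None,fx=3,fy=3))
o=telemetry.observe();print(o["tool_pos"],o["tool_rot"])
E
```

```text
time: 2.27
tool_pos: [0.5248, 0.05, 0.2799]
tool_rot: [3.141, 0.0, -0.001]
contact_force: [0.2, 0.1, 0.1]
opening: 0.0007
grip_force: 0.0
[0.52509352 0.05026932 0.28058029] [ 3.14129082e+00 -1.30694021e-03 -9.93824502e-04]
```

View pics/s1.png

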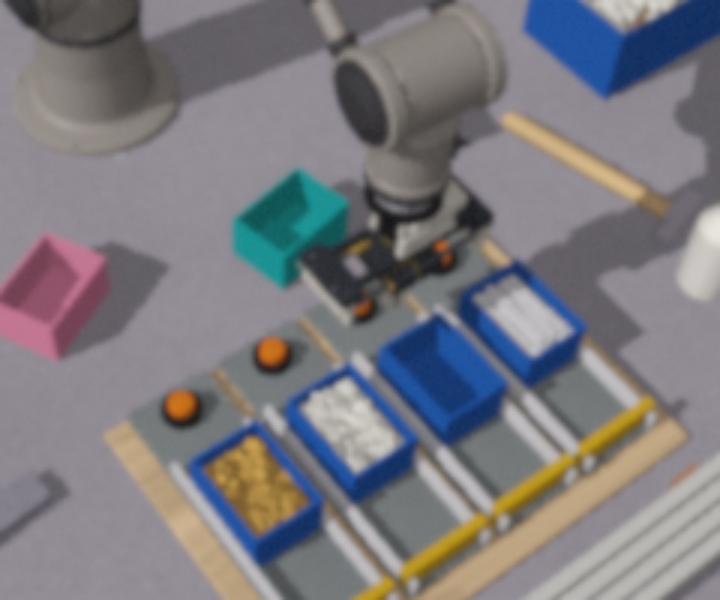

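The crop shows the gripper in front of the empty bin (crop 440,375), its long side across the lane and well clear of the bin. I lower to push height and start pushing.

```bash
python3 -m crank '[[-1,0,-3,15,0],[-1,0,-3,30,0],[-1,0,-3,40,0],[-1,0,-3,45,0],[-1,0,-3,45,0],[-1,4,-3,45,0],[-1,8,-3,45,0],[-1,12,-3,45,0],[-1,15,-3,45,0],[-1,18,-3,45,0],[-1,21,-3,45,0],[-1,24,-3,45,0]]'
python3 -m crank '[[-1,4,0,0,0],[-1,8,0,0,0],[-1,12,0,0,0],[-1,16,0,0,0],[-1,20,0,0,0],[-1,25,0,0,0],[-1,30,0,0,0],[-1,35,0,0,0],[-1,40,0,0,0],[-1,45,0,0,0],[-1,50,0,0,0],[-1,54,0,0,0]]'
python3 - <<'E'
from h import *
o=telemetry.observe();print(o["tool_pos"],o["contact_force"])
p,d=snap("top"); cv2.imwrite("pics/t2.png",cv2.resize(p[95:230,230:415,::-1],None,fx=4,fy=4))
E
```

```text
time: 3.32
tool_pos: [0.5489, 0.054, 0.2347]
tool_rot: [3.142, 0.0, -0.0]
contact_force: [-1.7, 0.3, 0.6]
opening: 0.0006
grip_force: 0.5
time: 4.32
tool_pos: [0.6034, 0.054, 0.2347]
tool_rot: [3.141, -0.0, -0.0]
contact_force: [-0.9, 0.7, 0.8]
opening: 0.0005
grip_force: 0.5
[0.60337458 0.05395123 0.23466403] [-0.8632747   0.69770794  0.76000411]
```

View pics/t2.png

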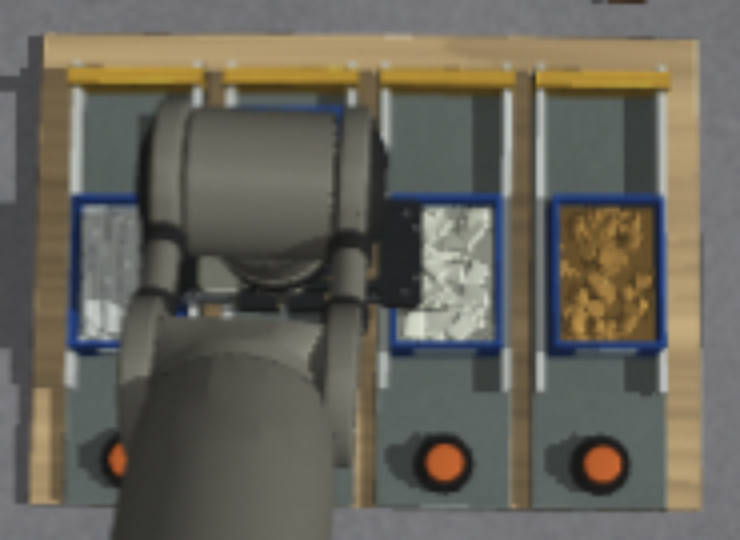

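The bin's far rim is now at crop (288,107), just short of the stop at y ≈ 88, and the neighbouring bins haven't moved. I finish the push slowly.

```bash
python3 -m crank '[[-1,3,0,0,0],[-1,6,0,0,0],[-1,9,0,0,0],[-1,12,0,0,0],[-1,15,0,0,0],[-1,17,0,0,0],[-1,19,0,0,0],[-1,20,0,0,0],[-1,21,0,0,0],[-1,22,0,0,0]]'
```

```text
time: 5.2
tool_pos: [0.6248, 0.054, 0.2347]
tool_rot: [3.142, 0.0, -0.0]
contact_force: [-0.6, 0.2, -1.0]
opening: 0.0004
grip_force: 0.4
```

```bash
python3 -m crank '[[-1,0.5,0,0,0],[-1,1,0,0,0],[-1,1.5,0,0,0],[-1,1.5,0,0,0]]'
```

```text
time: 5.53
tool_pos: [0.6264, 0.054, 0.2347]
tool_rot: [3.141, -0.0, -0.0]
contact_force: [-0.9, -0.3, 0.5]
opening: 0.0003
grip_force: 0.2
```

```bash
for i in 1 2 3; do python3 -m crank '[[-1,0.5,0,0,0],[-1,1,0,0,0],[-1,1,0,0,0]]' | grep -E "tool_pos|contact"; done
```

```text
tool_pos: [0.6274, 0.054, 0.2347]
contact_force: [0.0, -0.3, 0.7]
tool_pos: [0.6284, 0.054, 0.2347]
contact_force: [-0.0, 0.0, -0.1]
tool_pos: [0.6288, 0.054, 0.2347]
contact_force: [-5.4, -0.2, 4.1]
```

Against the stop (5 N). I back off, rise and move over the button, then look.

```bash
python3 -m crank '[[-1,-4,0,0,0],[-1,-12,0,0,0],[-1,-20,0,0,0],[-1,-30,0,-20,0],[-1,-50,0,-40,0],[-1,-75,0,-50,0],[-1,-100,0,-50,0],[-1,-125,0,-50,0],[-1,-145,0,-50,0],[-1,-156,0,-50,0],[-1,-156,0,-50,0],[-1,-156,0,-50,0]]'
python3 - <<'E'
from h import *
o=telemetry.observe();print(o["tool_pos"],o["contact_force"])
p,d=snap("scene"); cv2.imwrite("pics/s3.png",cv2.resize(p[100:300,220:460,::-1],None,fx=3,fy=3))
p,d=snap("top"); 
v,u=np.mgrid[:400,:640]; W=world("top",np.c_[u.ravel(),v.ravel()],d.ravel()).reshape(400,640,3)
m=cv2.inRange(cv2.cvtColor(p,cv2.COLOR_RGB2HSV),(108,120,40),(125,255,255))>0
for c in (0.17,0.055,-0.06,-0.175):
    P=W[m&(abs(W[...,1]-c)<.05)&(W[...,0]>.5)&(W[...,0]<.8)&(W[...,2]<.1)]; print(c,len(P),np.percentile(P,[2,98],axis=0).round(3).tolist())
E
```

```text
time: 7.28
tool_pos: [0.4736, 0.054, 0.2852]
tool_rot: [3.141, -0.002, -0.0]
contact_force: [0.2, -0.1, -0.3]
opening: 0.0007
grip_force: 0.0
[0.47361851 0.05399195 0.28519554] [ 0.16864983 -0.0888489  -0.32550494]
0.17 270 [[0.55, 0.13, 0.033], [0.66, 0.208, 0.087]]
0.055 1066 [[0.64, 0.016, 0.021], [0.746, 0.093, 0.086]]
-0.06 246 [[0.551, -0.102, 0.038], [0.662, -0.022, 0.088]]
-0.175 290 [[0.552, -0.214, 0.041], [0.661, -0.136, 0.088]]
```

View pics/s3.png

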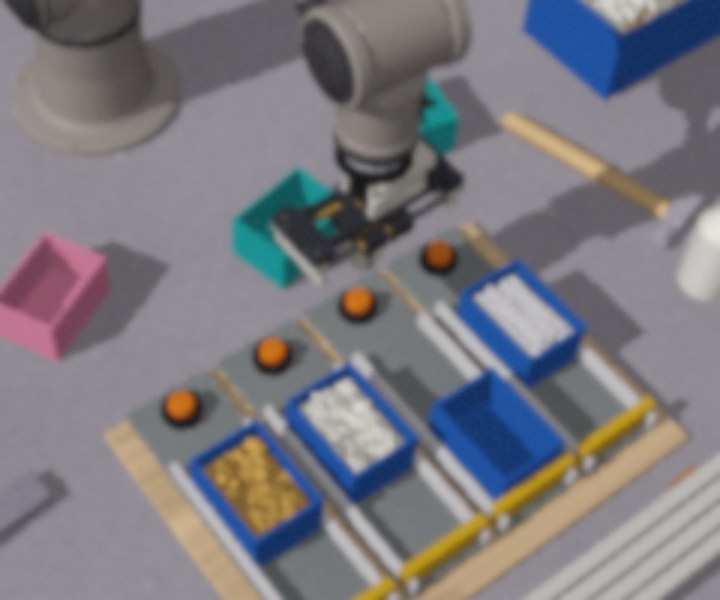

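The empty bin is at the stop (crop 500,435), with x spanning 0.640 to 0.746, and the other bins are where they were. The shut fingertips (crop 365,255) are above the button (358,302). I press down gradually.

```bash
python3 -m crank '[[-1,0,0,12,0],[-1,0,0,24,0],[-1,0,0,36,0],[-1,0,0,44,0],[-1,0,0,50,0],[-1,0,0,54,0],[-1,0,0,56,0],[-1,0,0,58,0],[-1,0,0,60,0],[-1,0,0,60,0],[-1,0,0,60,0]]'
python3 -m crank '[[-1,0,0,1,0],[-1,0,0,2,0],[-1,0,0,2,0],[-1,0,0,2,0]]'
```

```text
time: 8.3
tool_pos: [0.4734, 0.054, 0.2249]
tool_rot: [3.141, -0.001, -0.0]
contact_force: [-0.3, 0.0, 0.6]
opening: 0.0003
grip_force: 0.0
time: 8.63
tool_pos: [0.4735, 0.054, 0.2229]
tool_rot: [3.141, -0.001, -0.0]
contact_force: [1.2, 0.5, 1.0]
opening: 0.0006
grip_force: 0.7
```

```bash
for i in 1 2 3; do python3 -m crank '[[-1,0,0,1,0],[-1,0,0,1.5,0],[-1,0,0,1.5,0],[-1,0,0,1.5,0]]' | grep -E "tool_pos|contact"; done
```

```text
tool_pos: [0.4735, 0.054, 0.2213]
contact_force: [0.2, 0.5, 2.0]
tool_pos: [0.4735, 0.054, 0.2198]
contact_force: [1.7, 0.1, 2.4]
tool_pos: [0.4734, 0.054, 0.2183]
contact_force: [2.2, 0.5, 3.4]
```

```bash
for i in 1 2; do python3 -m crank '[[-1,0,0,0.5,0],[-1,0,0,0.7,0],[-1,0,0,0.7,0]]' | grep -E "tool_pos|contact"; done
```

```text
tool_pos: [0.4734, 0.054, 0.2175]
contact_force: [2.2, -0.3, 3.9]
tool_pos: [0.4734, 0.054, 0.2168]
contact_force: [3.3, -0.6, 3.0]
```

```bash
python3 -m crank '[[-1,0,0,0.5,0],[-1,0,0,0.7,0],[-1,0,0,0.7,0],[-1,0,0,0.7,0]]' | grep -E "tool_pos|contact"; python3 -c "
from h import *
for i in range(6):
    print(telemetry.observe()['contact_force'].round(1)); snap('top')"
```

```text
tool_pos: [0.4734, 0.054, 0.2163]
contact_force: [2.8, -0.7, 6.1]
[ 2.8 -0.7  6.1]
[2.6 0.3 5.5]
[ 3.2 -0.1  5.2]
[3.  0.5 4.4]
[1.6 0.3 5. ]
[1.6 0.4 5.3]
```

The force is over 4 N, so the button is fully down. I rise clear and check.

```bash
python3 -m crank '[[-1,0,0,-3,0],[-1,0,0,-8,0],[-1,0,0,-16,0],[-1,0,0,-32,0],[-1,0,0,-56,0],[-1,0,0,-80,0],[-1,0,0,-105,0],[-1,-20,0,-130,0],[-1,-45,0,-150,0],[-1,-60,0,-160,0],[-1,-60,0,-160,0],[-1,-60,0,-160,0]]'
python3 - <<'E'
from h import *
p,d=snap("scene"); cv2.imwrite("pics/s4.png",cv2.resize(p[100:300,220:460,::-1],None,fx=3,fy=3))
v,u=np.mgrid[:400,:640]; W=world("scene",np.c_[u.ravel(),v.ravel()],d.ravel()).reshape(400,640,3)
hsv=cv2.cvtColor(p,cv2.COLOR_RGB2HSV)
o=cv2.inRange(hsv,(3,150,120),(16,255,255))>0
b=cv2.inRange(hsv,(108,120,40),(125,255,255))>0
for c in (0.17,0.055,-0.06,-0.175):
    s=abs(W[...,1]-c)<.05
    P=W[b&s&(W[...,0]>.5)&(W[...,0]<.8)]; Q=W[o&s&(abs(W[...,0]-.472)<.02)]
    print(c,np.percentile(P,[2,98],axis=0).round(3).tolist(),len(Q),np.median(Q,0).round(4))
E
```

```text
time: 11.77
tool_pos: [0.4126, 0.0541, 0.3766]
tool_rot: [3.141, -0.001, -0.0]
contact_force: [-0.3, 1.1, -1.0]
opening: 0.0001
grip_force: 0.0
0.17 [[0.552, 0.128, 0.03], [0.661, 0.21, 0.083]] 55 [0.4753 0.1642 0.0441]
0.055 [[0.642, 0.015, 0.021], [0.75, 0.094, 0.084]] 59 [0.4748 0.0513 0.0432]
-0.06 [[0.552, -0.101, 0.027], [0.662, -0.021, 0.084]] 65 [ 0.4743 -0.064   0.0441]
-0.175 [[0.554, -0.217, 0.029], [0.663, -0.138, 0.084]] 69 [ 0.4739 -0.1782  0.044 ]
```

View pics/s4.png

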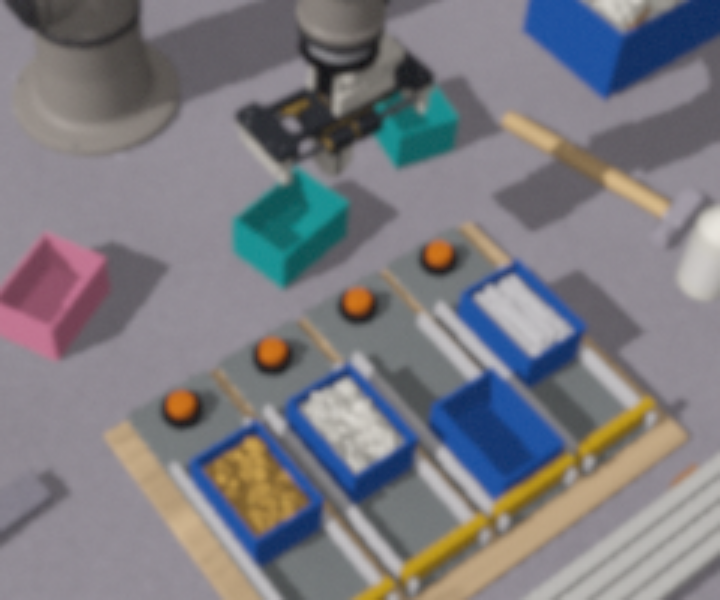

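The empty bin is at the stop (crop 500,435) and its button is up again (358,302). The other bins and buttons are unchanged and the gripper is clear.

```bash
python3 -c "
from cell import ticket
print(ticket.hand_in())"
```

```text
the job is handed in; nothing more can be done
None
```

I pushed the empty bin home against its yellow stop, pressed its call button fully and saw it come back up, left the other bins and buttons as they were, and handed the job in at about 12 s; the hand-in returned no verdict.

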